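# Fit a clean filter cassette through the dust flap and start the extractor

### The arm

A 7-joint arm with a two-finger parallel gripper is mounted at the origin on the work surface. World frame = base frame: x ahead of the robot, y to its left, z up, the work surface at z = 0. Lengths are in m, angles in rad, forces in N, time in s.
With the tool pointing down it reaches from about 0.425 to 0.825 m from the base axis. Payload 3.6 kg.
Tool frame: the origin (TCP) lies between the finger pads; the fingertips stand 25 mm ahead of it and the grasp point (between the pads) lies 6 mm ahead of it; z points along the fingers, y is the line along which they close (so a half turn about z gives the same grasp; the last joint's range is limited). The gripper opens to 93 mm and grips with 3 to 60 N. Pads are 15 mm wide; open, the fingers measure 128 mm over their backs; the gripper's body (75 mm by 188 mm) begins 65 mm behind the grasp point.
Start: joints at [-1.337, 0.615, -0.013, 1.423, 0.008, 1.103, -0.04], TCP at [0.167, 0.628, 0.244] pointing down, gripper open.
Joint ranges: [-3.12, 3.12], [-0.3, 2.06], [-1.34, 1.32], [0.26, 2.42], [-1.36, 4.5], [0.01, 1.98], [-2.84, 2.84]. Speed limits (rad/s): [2.79, 2.79, 3.14, 3.14, 3.14, 3.14, 3.14].

### API

Orientations are given as a 3x3 rotation matrix whose columns are the frame's x, y, z axes.
In Python, from plant import r gives the robot as it stands. The module is installed in compiled form; this text tells all that it offers.
- The arm moves only by the tool arm_command, never from a script. Its argument "targets" is one flat list of numbers, 6 for each row, row after row: the shift along the tool's x, y, z in units of 40 mm (1.0 is 40 mm), then the turn, a rotation vector about the tool's x, y, z in units of 6 degrees (1.0 is 6 degrees). A call has 1 to 5 rows; each row shifts and turns the commanded pose from where the row before left it, along the tool's axes as they then stand; what a row does not reach is not made up. A row lasts 1/10 s, in which the tool goes at most 50 mm and 8.59 degrees, less where a joint would pass 70% of its speed; a pose out of reach is approached as far as the arm can. A call is refused whole if a number of a shift passes 1 or a number of a turn 1, either way. A call with a gripper value outside its range is refused whole. "fingers" is the closure, from 0 (fully open) to 1 (shut), set as the call begins (left out, the last holds). The fingers move at their own pace and stop on an object; "newtons" is the grip in N (left out, the last holds). Time passes only in rows, so rows that do not move let the fingers close. It gives the time, the measured TCP pose, the force, the opening and the grip force at its end, in the units of the state.
- r.sense(): the state, without advancing time (a new reading comes with each control period).
- r.snapshot(name): name is "scene" or "top" or "wrist"; returns a dict with "color" (480x640x3 uint8, blue, green, red), "range_z" (480x640 float32, m along the optical axis (not along the pixel's ray), 0 where there is no reading), "fov_y" (degrees; the focal length in pixels is half the picture's height over the tangent of half this angle, whatever the lens; pixels are square), "cx", "cy" (the principal point, pixels), "R" (3x3) and "t" (3): a world point X has camera coordinates R X + t. Camera axes: x right, y down, z forward; pixel columns grow to the right and rows downward; lengths in m; the calibration is good to about 2 mm. A picture is of the moment at which its call begins.
- r.close_job(): hands the job in; it is judged then, once.
The state is a dict: "time_s": time; "joints": joint angles; "dq": joint speeds; "tau": joint torques, N m; "tool_pos": TCP position; "tcp_rot": TCP orientation; "force": force on the tool from outside, world axes, zero at the start; "ft_torque": the same for the moment, N m; "finger_gap": finger opening in m; "grip_force": force on a finger pad.
Only numpy, scipy, OpenCV 4.12 (cv2) and the standard library are available. Lean on these libraries where they do the work, as an engineer would, in place of code of your own. Each camera call takes 0.05 s, during which the arm holds its last target. There are 200 camera calls.

### The job

Take the clean blue filter cassette from the plywood rack and push it, foot first, down through the orange spring flap of the bench dust extractor until you feel it fully home and the flap has shut behind it; press firmly but do not ram it. Then switch the extractor on by pressing the raised half of its green rocker. Leave the used grey cassette and everything else on the bench where it is.

Things in the scene. Friction and masses are not known exactly. Their poses are not given: they have to be found in the camera images.
- cassette: clean filter cassette: blue frame, white pleats, white band round its upper end; 34 thick (its x), 64 wide (its y), 110 mm long (its z), 0.18 to 0.35 kg, same either way round; lowest 14 mm bevelled to 16 x 60 at the foot. Origin: centre of its foot (underside); z points to the banded end. Stands upright in one of the rack's two pockets, 70 mm showing
- used_cassette: used cassette of the same size, grey frame, brown pleats and band, in the other pocket (the two places swap); stays there
- rack: fixed plywood rack 62 (x) x 240 (y) x 45 mm tall; two pockets 40 x 70 mm, 150 mm apart along its y, floor 5 mm above the bench. Origin: centre of its underside
- extractor: fixed bench dust extractor: blue housing about 250 (x) x 270 (y) mm on a base plate, flat tops at 140 mm left and right of a leaning metal chute; yellow flared lips round the chute's mouth, highest edge about 200 mm above the bench. Origin: centre of its underside; x points away from its front (the mouth leans towards its front, -x)
- bay: the chute in the extractor, leaning 30 degrees from vertical. Origin: the seat at its lower end, where the centre of the cassette's foot comes to rest (within 4 mm sideways). z points up the chute and out of its mouth, y across its width, x to the far wall. Channel inside: x -19 to 25 mm, y -35 to 35 mm; the cassette goes in with its thickness along x, width along y, and rests on the near (-x) wall
- mouth (a point): centre of the chute's mouth, 158 mm from the seat along the bay's z; yellow flared lips rise 13 mm further. Fully home, the cassette's upper end is 48 mm below this mouth, so it must be let go and pushed on from behind with closed fingers reaching inside the mouth; a hard stop is felt at the seat
- leaf (a joint): hidden leaf spring on the chute's far wall, 60 to 110 mm below the mouth, pressing on the cassette: adds some 4 to 8 N of drag over its last 50 mm. 0 free, about 0.1 rad with the cassette in; needs no handling
- flap (a joint): orange spring flap, 40 x 66 mm, closing the chute 3 mm below the mouth; hinged along the far (+x) edge, swings inward and down. 0 shut, up to 1.48 rad hanging along the far wall; takes 1.5 N at its free edge to start, 3 N fully open, but several times that near the hinge; springs shut by itself once nothing is within about 42 mm below the mouth
- rocker (a joint): green rocker 64 x 32 mm on a black base on top of the housing, on the +y side of the chute, hinged across its middle (axis along the extractor's y). 0 off (far half raised), 0.5 rad on (far half down); over-centre: about 5 N on the raised half carries it past the middle at 0.25 rad and it snaps over and stays
- rocker_press (a point): point on the rocker's upper surface where to press to switch on, 24 mm from the hinge on the raised (far, +x) half, marked by a white square; about 172 mm above the bench when off; goes down 12 mm in all
- bowl: bystander: turned pale wood bowl, 130 mm across, 55 tall; stays where it is
- glue: bystander: yellow glue bottle, orange cap, 60 mm across, 170 tall; stays where it is
- wax_tin: bystander: steel wax tin, 80 mm across, 70 tall; stays where it is
- mallet: bystander: wooden mallet lying flat; stays where it is
- spanner: bystander: steel spanner lying flat; stays where it is
- earmuffs: bystander: blue ear defenders, about 160 x 150 x 85 mm; stays where it is

How it is judged:
By the outcome, as a careful person would: the job done as asked, in the order asked, and still so for the second after the job is handed in, with the robot touching nothing.
It also fails if it takes over 59 s, if anything falls off the work surface, if the arm or the gripper's body presses on something with over 40 N, if the wrist force passes 120 N, or if a joint passes its speed limit or range.

## Working session

There is one attempt and no reset: what is moved stays moved. The work goes in short steps, Python scripts to look and compute and a tool call to move; the robot and the scene stay as the last step left them, time stands still between calls to the robot, and variables do not carry over. Pictures are saved under pics/ and viewed, at most 10 in all, crops included, and the job is handed in when it is done.

Besides the shell and the picture viewer there is one more tool, called after "Call:" as name(argument=value, ...) on one line, values as JSON. arm_command: Moves the arm, as the interface text tells. Its arguments: {"type":"object","properties":{"targets":{"type":"array","items":{"type":"number"}},"fingers":{"type":"number"},"newtons":{"type":"number"}},"required":["targets"]}

```bash
mkdir -p pics; ls; cat > h.py <<'E'
import numpy as np, cv2
from plant import r
def snap(n,f):
    s=r.snapshot(n); cv2.imwrite(f'pics/{f}.png',s['color']); np.savez(f'pics/{f}.npz',**s); return s
def load(f): return dict(np.load(f'pics/{f}.npz'))
def cloud(s):
    h,w=s['range_z'].shape; f=h/2/np.tan(np.radians(s['fov_y'])/2)
    v,u=np.mgrid[:h,:w]; z=s['range_z']
    P=np.stack([(u-s['cx'])/f*z,(v-s['cy'])/f*z,z],-1)
    return (P-s['t'])@s['R']   # R^T (P-t)
E
python3 - <<'E'
from h import *
for n in('scene','top'):
    s=snap(n,n+'0'); print(n,s['fov_y'],s['cx'],s['cy'],s['R'].round(3).tolist(),s['t'],(s['range_z']>0).mean())
print(r.sense())
E
```

```text
pics
scene 42.078077822209316 324.84127446804314 240.7450494277187 [[-0.768, 0.64, -0.015], [0.442, 0.513, -0.736], [-0.463, -0.572, -0.677]] [ 0.39406199 -0.14188697  1.96874929] 0.9871223958333334
top 53.54689080201121 319.8591698412498 235.42770963237353 [[-0.017, -1.0, 0.002], [-0.99, 0.016, -0.142], [0.142, -0.005, -0.99]] [0.00772753 0.5237166  1.32026007] 0.996044921875
{'time_s': 0.1, 'joints': array([-1.33749708,  0.61579022, -0.01258749,  1.42473003,  0.00810039,
        1.10336498, -0.04043557]), 'dq': array([ 0.00066396, -0.00250173,  0.00030954, -0.004079  , -0.00067074,
       -0.00137413, -0.00094723]), 'tau': array([ 1.26070383e-03, -4.60043085e+01,  2.09964621e-01, -1.66243815e+01,
       -6.12157839e-02,  1.69895153e-02,  1.15110420e-04]), 'tool_pos': array([0.16681417, 0.62756544, 0.24262082]), 'tcp_rot': array([[-9.66443202e-01,  2.56879839e-01, -5.33909306e-04],
       [ 2.56880390e-01,  9.66440749e-01, -2.17781650e-03],
       [-4.34454427e-05, -2.24188679e-03, -9.99997486e-01]]), 'force': array([ 1.06716978,  0.61126072, -0.48570997]), 'ft_torque': array([ 0.02953042, -0.01431411, -0.02162895]), 'grip_force': 0.0, 'finger_gap': 0.09287656947130796}
```

View pics/scene0.png

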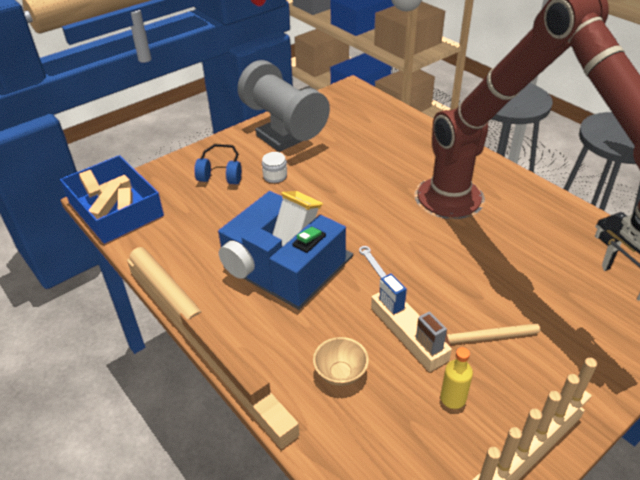

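View pics/top0.png

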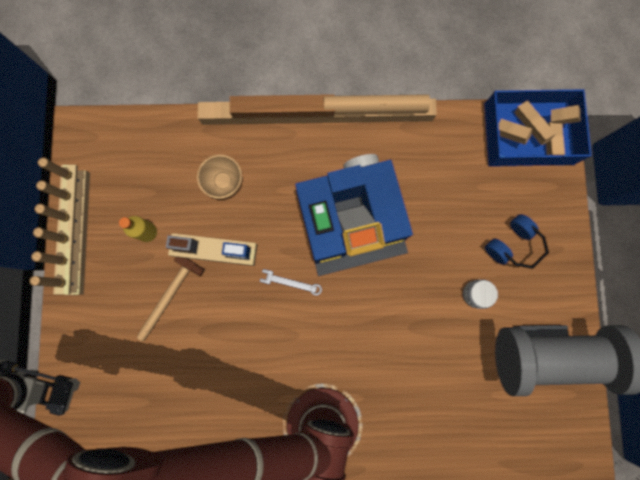

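The scene view shows the blue cassette at (392,293) and the grey one at (431,332). The top view has the blue cassette at (235,249), the rack at (211,248), the flap at (365,237) and the rocker at (320,215). The extractor's front faces the robot.

```bash
cat > m.py <<'E'
from h import *
s=load('top0'); C=cloud(s); hsv=cv2.cvtColor(s['color'],cv2.COLOR_BGR2HSV)
def box(P):
    (c,wh,a)=cv2.minAreaRect((P[:,:2]*1000).astype(np.float32)); return np.round(c,1),np.round(wh,1),round(a,1)
def reg(u0,u1,v0,v1,m):
    k=np.zeros(m.shape,bool); k[v0:v1,u0:u1]=1; return m&k
Z=C[...,2]
k=reg(215,260,235,265,(Z>.06)); print('cass all',C[k][:,2].min(),C[k][:,2].max(),k.sum())
k=reg(215,260,235,265,(Z>.105)); P=C[k];print('cassette top',box(P),P[:,2].mean())
k=reg(160,205,230,262,(Z>.105)); P=C[k];print('used top',box(P),P[:,2].mean())
k=reg(160,262,225,270,(Z>.035)&(Z<.052)); P=C[k];print('rack',box(P),P[:,2].mean())
k=reg(285,420,150,275,(abs(Z-.14)<.008)); P=C[k];print('housing',box(P),P[:,2].mean(),k.sum())
H,S,V=hsv[...,0],hsv[...,1],hsv[...,2]
k=reg(300,345,195,240,(H>45)&(H<85)&(S>100)); P=C[k];print('rocker',box(P),P[:,2].min(),P[:,2].max(),k.sum())
k=reg(300,345,195,240,(S<60)&(V>150)&(Z>.15)); P=C[k];print('white',P.mean(0),k.sum())
k=reg(330,400,210,262,(H>3)&(H<14)&(S>150)&(Z>.1)); P=C[k];print('flap',P.mean(0),k.sum(),box(P)); c=P.mean(0);print('n',np.linalg.svd(P-c)[2])
k=reg(330,400,210,262,(H>=17)&(H<35)&(S>130)&(Z>.13)); P=C[k];print('lips',P.mean(0),k.sum(),box(P),P[:,2].min(),P[:,2].max())
cv2.imwrite('pics/crop.png',cv2.resize(s['color'][150:280,150:420],None,fx=2.9,fy=2.9,interpolation=cv2.INTER_CUBIC))
E
python3 m.py
```

```text
cass all 0.060203612384549646 1.381106420816213 394
cassette top (array([425.7, 127.5]), array([303.6,  53.8]), 62.4) 0.1270250077767177
used top (array([433.1, 205.6]), array([446.6,  47.2]), 69.2) 0.13469830709225747
rack (array([479.8, 307.4]), array([241.6,  82.5]), 82.6) 0.04544466740824461
housing (array([594.2, -86.6]), array([244.6, 270.8]), 13.6) 0.14009289352868579 4905
rocker (array([463. ,  -9.3]), array([260.7,  44.2]), 3.2) 0.1457354620123605 1.381106420816213 261
white [0.57433074 0.00064902 0.1727277 ] 71
flap [ 0.49841394 -0.11070126  0.17098793] 365 (array([ 498.5, -111.3]), array([35.3, 66.8]), 14.3)
n [[-0.22988585  0.9726579   0.03300158]
 [-0.83717777 -0.18034628 -0.51634155]
 [ 0.49627198  0.1463278  -0.85574663]]
lips [ 0.48837526 -0.11161108  0.18213478] 521 (array([446.5, -57.4]), array([ 93.1, 244.8]), 40.5) 0.15681885256495587 1.381106420816213
```

View pics/crop.png

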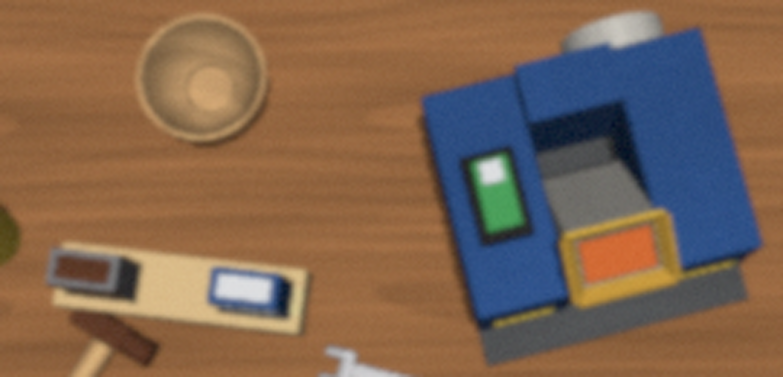

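```bash
cat > m2.py <<'E'
from h import *
from m import box
psi=np.radians(13.4); c,s_=np.cos(psi),np.sin(psi)
Yb=np.array([-s_,c,0]); Zb=np.array([-.5*c,-.5*s_,.8660]); Xb=np.cross(Yb,Zb); B=np.stack([Xb,Yb,Zb],1)
def rg(a): return np.round(np.percentile(a,[1,10,50,90,99],axis=0)*1000,1).tolist()
if __name__=='__main__':
  for n in('top0','scene0'):
    s=load(n); C=cloud(s); hsv=cv2.cvtColor(s['color'],cv2.COLOR_BGR2HSV); H,S,V=[hsv[...,i].astype(int) for i in range(3)]
    ok=(s['range_z']>0)&(C[...,2]<.25)&(C[...,2]>.03); Z=C[...,2]
    near=lambda p,d:(np.hypot(C[...,0]-p[0],C[...,1]-p[1])<d)&ok
    print(n)
    P=C[near((.45,.245),.06)&(Z>.108)&(Z<.125)]; print(' cass',len(P),box(P),P[:,2].mean()) if len(P) else 0
    P=C[near((.46,.39),.07)&(Z>.108)&(Z<.125)]; print(' used',len(P),box(P),P[:,2].mean()) if len(P) else 0
    P=C[near((.46,.31),.14)&(Z>.038)&(Z<.05)]; print(' rack',len(P),box(P),P[:,2].mean())
    P=C[near((.59,-.087),.2)&(abs(Z-.14)<.004)]; print(' hous',len(P),box(P),P[:,2].mean())
    P=C[near((.498,-.11),.08)&(H>3)&(H<14)&(S>150)&(Z>.14)]; o=P.mean(0) if n=='top0' else o; print(' flap',len(P),P.mean(0),'bay',rg((P-o)@B))
    P=C[near((.498,-.11),.08)&(H>=17)&(H<35)&(S>120)&(Z>.15)]; print(' lips',len(P),rg((P-o)@B),P[:,2].max())
    P=C[near((.56,.0),.06)&(H>45)&(H<85)&(S>100)&(Z>.145)]; print(' rock',len(P),box(P),P[:,2].min(),P[:,2].max())
    P=C[near((.574,.0),.03)&(S<70)&(V>140)&(Z>.16)]; print(' white',len(P),P.mean(0)) if len(P) else 0
E
python3 m2.py | grep -v '^[chufrwln].* array'
```

```text
cass all 0.060203612384549646 1.381106420816213 394
white [0.57433074 0.00064902 0.1727277 ] 71
n [[-0.22988585  0.9726579   0.03300158]
 [-0.83717777 -0.18034628 -0.51634155]
 [ 0.49627198  0.1463278  -0.85574663]]
top0
 cass 321 (array([479.6, 232. ]), array([64.3, 35.8]), 82.5) 0.11569421580055228
 used 326 (array([499.6, 380.5]), array([66.3, 35.5]), 82.4) 0.11601262512137513
 rack 976 (array([489.9, 306. ]), array([241.5,  62.8]), 82.4) 0.04533019889497664
 hous 4199 (array([593.9, -86.3]), array([244.4, 269.8]), 13.6) 0.14007699816121186
 flap 365 [ 0.49841394 -0.11070126  0.17098793] bay [[-20.6, -33.6, -7.2], [-15.9, -26.2, -2.9], [-0.1, 0.1, 0.1], [15.7, 26.1, 2.9], [19.5, 32.0, 5.0]]
 lips 542 [[-36.1, -46.8, -1.3], [-31.2, -41.6, 3.8], [-12.8, -0.1, 11.1], [33.3, 44.5, 15.9], [36.6, 49.7, 18.7]] 0.2049120078778765
 rock 258 (array([558.1,  -4.2]), array([68.5, 38. ]), 13.0) 0.1457354620123605 0.17783006321768535
 white 79 [0.57436433 0.00063025 0.17279023]
scene0
 cass 297 (array([483.7, 229.2]), array([67.4, 41.5]), 83.5) 0.11388728428648268
 used 377 (array([503.1, 376.9
[... 339 characters left out ...]
n=='top0' else o; print(' flap',len(P),P.mean(0),'bay',rg((P-o)@B))
  ret = um.true_divide(
Traceback (most recent call last):
  File "m2.py", line 16, in <module>
    P=C[near((.498,-.11),.08)&(H>3)&(H<14)&(S>150)&(Z>.14)]; o=P.mean(0) if n=='top0' else o; print(' flap',len(P),P.mean(0),'bay',rg((P-o)@B))
                                                                                                                                   ~~^^^^^^^^^
  File "m2.py", line 5, in rg
    def rg(a): return np.round(np.percentile(a,[1,10,50,90,99],axis=0)*1000,1).tolist()
                               ~~~~~~~~~~~~~^^^^^^^^^^^^^^^^^^^^^^^^^^
IndexError: index -1 is out of bounds for axis 0 with size 0
```

```bash
cat > plan.py <<'E'
from h import *
from scipy.spatial.transform import Rotation as Ro
psi=np.radians(13.5); c,s_=np.cos(psi),np.sin(psi)
Yb=np.array([-s_,c,0]); Zb=np.array([-.5*c,-.5*s_,.8660254]); Xb=np.cross(Yb,Zb); B=np.stack([Xb,Yb,Zb],1)
flap=np.array([.4984,-.1107,.1710]); mouth=flap+.003*Zb-.003*Xb+.0005*Yb
rk=np.radians(-7.6); yk=np.array([-np.sin(rk),np.cos(rk),0]); cass=np.array([.480,.2318,.115])
def Rtool(y,z): return np.stack([np.cross(y,z),y,z],1)
down=np.array([0,0,-1.])
Rrack=Rtool(yk,down); Rbay=Rtool(Yb,-Zb); Rroc=Rtool(Yb,down)
def go(p,R,n,dp=1):
    s=r.sense(); R0=s['tcp_rot']; d=np.asarray(p)-s['tool_pos']; rv=Ro.from_matrix(R0.T@R).as_rotvec()
    print('t',round(s['time_s'],1),'pos',s['tool_pos'].round(4),'d_mm',(d*1000).round(1),'turn deg',np.degrees(rv).round(2),'F',s['force'].round(1),'gap',round(s['finger_gap'],4))
    for i in range(n):
        Ri=R0@Ro.from_rotvec(rv*i/n).as_matrix()
        print(*np.r_[Ri.T@d/n/.04,np.degrees(rv)/n/6].round(3),sep=', ')
def bay(p): return ((np.asarray(p)-mouth)@B*1000).round(1)
E
python3 -c "
from plan import *
print(mouth,r.sense()['tcp_rot'][:,1])
go([.480,.2318,.200],Rrack,14)"
```

```text
[ 0.49429843 -0.11117049  0.17209808] [ 0.25687984  0.96644075 -0.00224189]
t 0.1 pos [0.1668 0.6276 0.2426] d_mm [ 313.2 -395.8  -42.6] turn deg [-0.13 -0.01 -7.29] F [ 1.1  0.6 -0.5] gap 0.0929
-0.722, -0.539, 0.077, -0.002, -0.0, -0.087
-0.717, -0.546, 0.077, -0.002, -0.0, -0.087
-0.712, -0.552, 0.077, -0.002, -0.0, -0.087
-0.707, -0.559, 0.077, -0.002, -0.0, -0.087
-0.702, -0.565, 0.077, -0.002, -0.0, -0.087
-0.697, -0.571, 0.077, -0.002, -0.0, -0.087
-0.692, -0.578, 0.077, -0.002, -0.0, -0.087
-0.686, -0.584, 0.077, -0.002, -0.0, -0.087
-0.681, -0.59, 0.077, -0.002, -0.0, -0.087
-0.676, -0.596, 0.077, -0.002, -0.0, -0.087
-0.67, -0.603, 0.076, -0.002, -0.0, -0.087
-0.665, -0.609, 0.076, -0.002, -0.0, -0.087
-0.659, -0.615, 0.076, -0.002, -0.0, -0.087
-0.653, -0.621, 0.076, -0.002, -0.0, -0.087
```

Call:
arm_command(targets=[-0.72,-0.54,0,0,0,-0.09,-0.72,-0.54,0,0,0,-0.09,-0.71,-0.55,0,0,0,-0.09,-0.71,-0.56,0,0,0,-0.09,-0.7,-0.56,0,0,0,-0.09], fingers=0, newtons=50)

```text
time_s: 0.6
tool_pos: [0.2797, 0.4858, 0.2432]
tcp_rot: [[-0.978, 0.211, -0.0], [0.211, 0.978, -0.001], [0.0, -0.001, -1.0]]
force: [0.7, -0.4, -0.4]
finger_gap: 0.0929
grip_force: 0.0
```

Call:
arm_command(targets=[-0.7,-0.57,0,0,0,-0.09,-0.69,-0.58,0,0,0,-0.09,-0.69,-0.58,0,0,0,-0.09,-0.68,-0.59,0,0,0,-0.09,-0.68,-0.6,0,0,0,-0.09])

```text
time_s: 1.1
tool_pos: [0.392, 0.3448, 0.2433]
tcp_rot: [[-0.986, 0.164, -0.001], [0.164, 0.986, -0.001], [0.001, -0.001, -1.0]]
force: [0.8, 0.4, -0.2]
finger_gap: 0.0926
grip_force: 0.0
```

```bash
python3 -c "
from plan import *
go([.480,.2318,.200],Rrack,5)"
```

```text
t 1.1 pos [0.392  0.3448 0.2433] d_mm [  88.  -113.   -43.3] turn deg [-0.04 -0.03 -1.85] F [ 0.8  0.4 -0.2] gap 0.0926
-0.527, -0.485, 0.217, -0.001, -0.001, -0.062
-0.524, -0.488, 0.217, -0.001, -0.001, -0.062
-0.52, -0.492, 0.217, -0.001, -0.001, -0.062
-0.517, -0.495, 0.217, -0.001, -0.001, -0.062
-0.514, -0.499, 0.217, -0.001, -0.001, -0.062
```

Call:
arm_command(targets=[-0.53,-0.49,0.2,0,0,-0.06,-0.52,-0.49,0.22,0,0,-0.06,-0.52,-0.49,0.22,0,0,-0.06,-0.52,-0.5,0.22,0,0,-0.06,-0.51,-0.5,0.22,0,0,-0.06])

```text
time_s: 1.6
tool_pos: [0.4796, 0.2316, 0.1998]
tcp_rot: [[-0.991, 0.133, -0.001], [0.133, 0.991, -0.0], [0.001, -0.001, -1.0]]
force: [0.6, 0.4, 0.5]
finger_gap: 0.0929
grip_force: 0.0
```

```bash
python3 -c "
from plan import *
from m2 import box
s=snap('wrist','w1'); C=cloud(s); Z=C[...,2]; ok=s['range_z']>0
k=ok&(Z>.105)&(Z<.125)&(np.hypot(C[...,0]-.48,C[...,1]-.232)<.06)
print(k.sum(), box(C[k]) if k.sum() else 0)
go([.480,.2318,.103],Rrack,4)" | grep -v -e '^[a-t].*array' -e '^ *\['
```

```text
cass all 0.060203612384549646 1.381106420816213 394
used top (array([433.1, 205.6]), array([446.6,  47.2]), 69.2) 0.13469830709225747
white [0.57433074 0.00064902 0.1727277 ] 71
n [[-0.22988585  0.9726579   0.03300158]
5937 (array([478.4, 229.3]), array([64.2, 35.2]), 82.3)
t 1.6 pos [0.4827 0.2253 0.1984] d_mm [ -2.7   6.5 -95.4] turn deg [-0.35  0.05 -0.53] F [ 2.8 -3.1  0. ] gap 0.0931
0.023, 0.042, 0.596, -0.015, 0.002, -0.022
0.023, 0.041, 0.596, -0.015, 0.002, -0.022
0.022, 0.04, 0.596, -0.015, 0.002, -0.022
0.022, 0.039, 0.596, -0.015, 0.002, -0.022
```

View pics/w1.png

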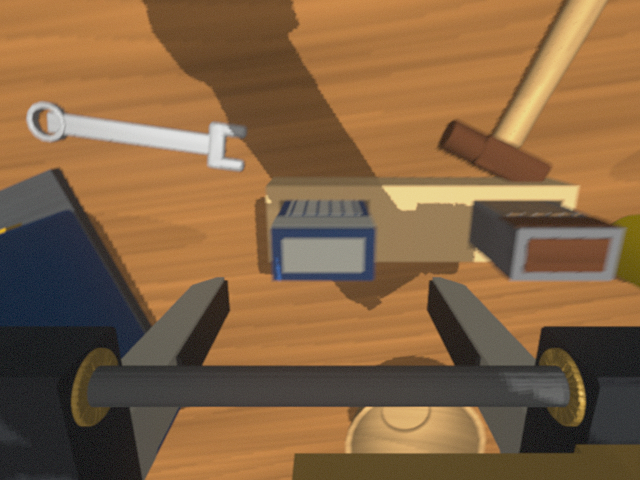

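The wrist view shows the blue cassette between the fingers, its top centred near (324,257). The arm was still settling, so I'll let it come to rest and measure again.

Call:
arm_command(targets=[0,0,0,0,0,0,0,0,0,0,0,0,0,0,0,0,0,0])

```text
time_s: 1.95
tool_pos: [0.4784, 0.2344, 0.2007]
tcp_rot: [[-0.991, 0.131, -0.0], [0.131, 0.991, 0.001], [0.0, 0.001, -1.0]]
force: [0.2, 0.7, -0.1]
finger_gap: 0.0932
grip_force: 0.0
```

```bash
sed -i 's/^k=reg/if 0:k=reg/;' m.py; cat > m.py <<'E'
import cv2,numpy as np
def box(P):
    (c,wh,a)=cv2.minAreaRect((P[:,:2]*1000).astype(np.float32)); return np.round(c,1),np.round(wh,1),round(a,1)
E
python3 -c "
from plan import *
from m import box
go([.480,.2318,.103],Rrack,4)
s=snap('wrist','w2'); C=cloud(s); Z=C[...,2]; ok=s['range_z']>0
k=ok&(Z>.105)&(Z<.125)&(np.hypot(C[...,0]-.48,C[...,1]-.232)<.06)
print(k.sum(), box(C[k]),C[k][:,2].mean())
k=ok&(Z>.038)&(Z<.05)&(np.hypot(C[...,0]-.49,C[...,1]-.306)<.14)
print(k.sum(), box(C[k]))"
```

```text
t 1.9 pos [0.4784 0.2344 0.2007] d_mm [  1.6  -2.6 -97.7] turn deg [ 0.06 -0.02  0.07] F [ 0.2  0.7 -0.1] gap 0.0932
-0.012, -0.015, 0.611, 0.002, -0.001, 0.003
-0.012, -0.015, 0.611, 0.002, -0.001, 0.003
-0.012, -0.015, 0.611, 0.002, -0.001, 0.003
-0.012, -0.015, 0.611, 0.002, -0.001, 0.003
5918 (array([478.5, 229.3]), array([64.2, 35.7]), 82.5) 0.11547978742476618
12170 (array([488.8, 303.8]), array([240.7,  62.3]), 82.3)
```

Call:
arm_command(targets=[0,-0.02,0.6,0,0,0,0,0,0.6,0,0,0,0,0,0.6,0,0,0,0,0,0.4,0,0,0,0,0,0.2,0,0,0])

```text
time_s: 2.5
tool_pos: [0.478, 0.2328, 0.1033]
tcp_rot: [[-0.991, 0.132, -0.002], [0.132, 0.991, -0.0], [0.002, -0.001, -1.0]]
force: [-0.0, -0.7, -0.2]
finger_gap: 0.093
grip_force: 0.0
```

Call:
arm_command(targets=[0,0,0,0,0,0,0,0,0,0,0,0,0,0,0,0,0,0,0,0,0,0,0,0,0,0,0,0,0,0], fingers=1, newtons=50)

```text
time_s: 3.0
tool_pos: [0.4795, 0.2311, 0.1052]
tcp_rot: [[-0.991, 0.134, 0.001], [0.134, 0.991, -0.001], [-0.001, -0.001, -1.0]]
force: [-0.8, -2.9, 4.6]
finger_gap: 0.064
grip_force: 49.9
```

Call:
arm_command(targets=[0,0,-0.3,0,0,0,0,0,-0.6,0,0,0,0,0,-0.9,0,0,0,0,0,-1,0,0,0,0,0,-1,0,0,0])

```text
time_s: 3.5
tool_pos: [0.4783, 0.2321, 0.258]
tcp_rot: [[-0.991, 0.133, -0.001], [0.133, 0.991, 0.0], [0.001, -0.0, -1.0]]
force: [-0.1, 0.8, -2.7]
finger_gap: 0.0641
grip_force: 49.9
```

Call:
arm_command(targets=[0,0,-1,0,0,0,0,0,-0.8,0,0,0,0,0,-0.4,0,0,0,0,0,0,0,0,0])

```text
time_s: 3.9
tool_pos: [0.4797, 0.2327, 0.3473]
tcp_rot: [[-0.991, 0.133, 0.005], [0.133, 0.991, 0.003], [-0.005, 0.004, -1.0]]
force: [-0.5, 0.6, -3.9]
finger_gap: 0.0637
grip_force: 49.9
```

```bash
python3 -c "
from plan import *
# foot 60 mm above mouth along Zb => TCP 160 above
p=mouth+.160*Zb; print(p)
go(p,Rbay,15)"
```

```text
[ 0.41650884 -0.12984612  0.31066214]
t 3.9 pos [0.4797 0.2327 0.3473] d_mm [ -63.2 -362.6  -36.6] turn deg [ -5.37 -29.36 -20.71] F [-0.5  0.6 -3.9] gap 0.0637
0.024, -0.613, 0.059, -0.06, -0.326, -0.23
0.041, -0.613, 0.054, -0.06, -0.326, -0.23
0.057, -0.612, 0.048, -0.06, -0.326, -0.23
0.074, -0.611, 0.042, -0.06, -0.326, -0.23
0.09, -0.609, 0.035, -0.06, -0.326, -0.23
0.105, -0.607, 0.028, -0.06, -0.326, -0.23
0.121, -0.604, 0.021, -0.06, -0.326, -0.23
0.136, -0.601, 0.012, -0.06, -0.326, -0.23
0.151, -0.598, 0.004, -0.06, -0.326, -0.23
0.165, -0.594, -0.005, -0.06, -0.326, -0.23
0.179, -0.59, -0.015, -0.06, -0.326, -0.23
0.192, -0.585, -0.025, -0.06, -0.326, -0.23
0.205, -0.58, -0.035, -0.06, -0.326, -0.23
0.218, -0.575, -0.046, -0.06, -0.326, -0.23
0.23, -0.569, -0.057, -0.06, -0.326, -0.23
```

Call:
arm_command(targets=[0.02,-0.61,0,-0.06,-0.33,-0.23,0.04,-0.61,0,-0.06,-0.33,-0.23,0.06,-0.61,0,-0.06,-0.33,-0.23,0.07,-0.61,0,-0.06,-0.33,-0.23,0.09,-0.61,0,-0.06,-0.33,-0.23])

```text
time_s: 4.4
tool_pos: [0.4559, 0.1103, 0.3404]
tcp_rot: [[-0.985, 0.01, 0.171], [0.013, 1.0, 0.018], [-0.171, 0.02, -0.985]]
force: [-0.5, 0.3, -2.8]
finger_gap: 0.064
grip_force: 49.9
```

Call:
arm_command(targets=[0.1,-0.61,0,-0.06,-0.33,-0.23,0.12,-0.6,0,-0.06,-0.33,-0.23,0.14,-0.6,0,-0.06,-0.33,-0.23,0.15,-0.6,0,-0.06,-0.33,-0.23,0.16,-0.59,0,-0.06,-0.33,-0.23])

```text
time_s: 4.9
tool_pos: [0.4341, -0.0102, 0.3309]
tcp_rot: [[-0.935, -0.114, 0.335], [-0.1, 0.993, 0.058], [-0.34, 0.02, -0.94]]
force: [0.0, -0.3, -2.8]
finger_gap: 0.0639
grip_force: 49.9
```

```bash
python3 -c "
from plan import *
p=mouth+.160*Zb
print(r.sense()['joints'].round(2))
go(p,Rbay,5)"
```

```text
[-0.1   0.04  0.12  2.1  -0.11  0.67  1.78]
t 4.9 pos [ 0.4341 -0.0102  0.3309] d_mm [ -17.6 -119.7  -20.3] turn deg [ -1.88 -10.06  -6.8 ] F [ 0.  -0.3 -2.8] gap 0.0639
0.177, -0.586, 0.031, -0.063, -0.335, -0.227
0.192, -0.582, 0.021, -0.063, -0.335, -0.227
0.206, -0.578, 0.01, -0.063, -0.335, -0.227
0.22, -0.573, -0.001, -0.063, -0.335, -0.227
0.233, -0.567, -0.013, -0.063, -0.335, -0.227
```

Call:
arm_command(targets=[0.18,-0.59,0.02,-0.06,-0.34,-0.23,0.19,-0.58,0.02,-0.06,-0.34,-0.23,0.21,-0.58,0.01,-0.06,-0.34,-0.23,0.22,-0.57,0,-0.06,-0.33,-0.23,0.23,-0.57,0,-0.06,-0.33,-0.23])

```text
time_s: 5.4
tool_pos: [0.4171, -0.1257, 0.3112]
tcp_rot: [[-0.845, -0.232, 0.483], [-0.201, 0.973, 0.116], [-0.496, 0.001, -0.868]]
force: [-0.0, 0.5, -3.2]
finger_gap: 0.0637
grip_force: 49.9
```

Call:
arm_command(targets=[0,0,0,0,0,0,0,0,0,0,0,0,0,0,0,0,0,0,0,0,0,0,0,0,0,0,0,0,0,0])

```text
time_s: 5.9
tool_pos: [0.4192, -0.1248, 0.313]
tcp_rot: [[-0.843, -0.232, 0.485], [-0.202, 0.973, 0.115], [-0.498, -0.001, -0.867]]
force: [0.3, -1.1, -3.6]
finger_gap: 0.0639
grip_force: 49.9
```

```bash
python3 -c "
from plan import *
p=mouth+.160*Zb
print(r.sense()['joints'].round(2))
go(p,Rbay,1)
s=snap('wrist','w3'); C=cloud(s); print(s['t'])
s=snap('scene','s3')
a=cv2.resize(cv2.imread('pics/w3.png'),(400,300)); b=cv2.resize(s['color'][150:330,180:420],(400,300))
cv2.imwrite('pics/c3.png',np.hstack([a,b]))"
```

```text
[ 0.18  0.05  0.28  2.21 -0.67  0.57  2.79]
t 5.9 pos [ 0.4192 -0.1248  0.313 ] d_mm [-2.7 -5.  -2.4] turn deg [-0.08 -0.13 -0.04] F [ 0.3 -1.1 -3.6] gap 0.0639
0.112, -0.106, 0.004, -0.014, -0.021, -0.007
[ 0.21857063 -0.45104535  0.09933612]
```

View pics/c3.png

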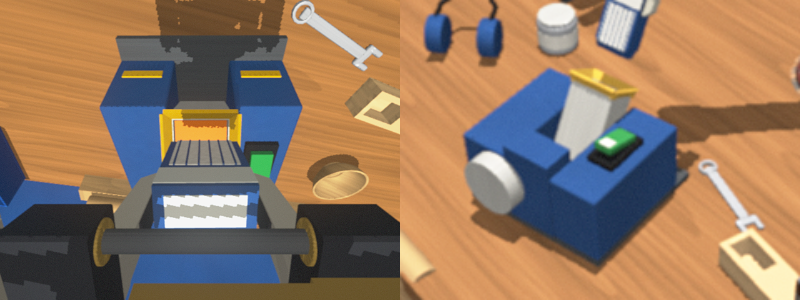

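The left half (wrist) shows the cassette lined up above the yellow mouth and orange flap at about (205,130). The right half shows the chute and rocker clear. Joint 7 is at 2.79, near its limit of 2.84, so I'll check its trend and the alignment.

```bash
python3 -c "
from plan import *
s=load('w3'); C=cloud(s); hsv=cv2.cvtColor(s['color'],cv2.COLOR_BGR2HSV); H,S,V=[hsv[...,i].astype(int) for i in range(3)]
ok=(s['range_z']>0)&(np.linalg.norm(C-mouth,axis=-1)<.07)
for n,k in (('flap',ok&(H>3)&(H<14)&(S>150)),('lip',ok&(H>=17)&(H<35)&(S>120))):
    P=(C[k]-mouth)@B*1000; print(n,len(P),np.percentile(P,[1,10,50,90,99],axis=0).round(1).tolist())
k=(s['range_z']>0)&(np.linalg.norm(C-mouth-.12*Zb,axis=-1)<.11)&(C[...,2]>.2)&(((H>100)&(H<130)&(S>120)))
P=(C[k]-mouth)@B*1000; print(len(P),np.percentile(P,[1,10,50,90,99],axis=0).round(1).tolist())
t=r.sense(); print(bay(t['tool_pos']),bay(t['tool_pos']+.1*t['tcp_rot'][:,2]))
"
```

```text
flap 720 [[-18.9, -34.5, -20.6], [-18.0, -17.9, -2.8], [-14.5, 5.2, -1.8], [-10.8, 27.3, -0.9], [6.4, 33.2, -0.2]]
lip 5249 [[-34.2, -50.2, -3.3], [-31.5, -45.1, -2.2], [-10.2, -6.0, 6.2], [4.7, 40.2, 12.8], [19.0, 47.0, 14.1]]
2320 [[-12.6, -27.2, 136.8], [-11.2, -25.8, 170.4], [-3.8, -9.3, 171.4], [13.4, 34.9, 172.2], [16.5, 36.2, 173.0]]
[  4.4   3.9 160.3] [ 4.2  3.7 60.3]
```

Call:
arm_command(targets=[0.05,0,0.4,0,0,0,0,0,0.4,0,0,0,0,0,0,0,0,0])

```text
time_s: 6.3
tool_pos: [0.4319, -0.122, 0.284]
tcp_rot: [[-0.845, -0.231, 0.482], [-0.2, 0.973, 0.116], [-0.496, 0.002, -0.868]]
force: [-0.6, -1.0, -2.5]
finger_gap: 0.0639
grip_force: 49.9
```

```bash
python3 -c "
from plan import *
t=r.sense(); print(t['joints'].round(3)); print(bay(t['tool_pos']),bay(t['tool_pos']+.1*t['tcp_rot'][:,2]))
"
```

```text
[ 4.280e-01  1.190e-01 -1.000e-03  2.236e+00 -7.340e-01  4.740e-01
  2.840e+00]
[  1.2   4.  128.5] [ 0.8  4.  28.5]
```

Joint 7 has reached its limit. I'll back off and turn the tool half a turn about its axis, which gives the same grasp.

Call:
arm_command(targets=[0,0,-0.5,0,0,1,0,0,-0.3,0,0,1,0,0,0,0,0,1,0,0,0,0,0,1,0,0,0,0,0,1])

```text
time_s: 6.8
tool_pos: [0.4166, -0.1269, 0.3139]
tcp_rot: [[-0.844, 0.227, 0.486], [0.318, 0.941, 0.112], [-0.432, 0.249, -0.867]]
force: [0.9, 0.3, -3.5]
finger_gap: 0.0639
grip_force: 49.9
```

Call:
arm_command(targets=[0,0,0,0,0,1,0,0,0,0,0,1,0,0,0,0,0,1,0,0,0,0,0,1,0,0,0,0,0,1])

```text
time_s: 7.3
tool_pos: [0.4166, -0.1269, 0.3137]
tcp_rot: [[-0.618, 0.619, 0.486], [0.746, 0.656, 0.113], [-0.249, 0.432, -0.867]]
force: [-0.7, -0.4, -3.3]
finger_gap: 0.0638
grip_force: 49.9
```

Call:
arm_command(targets=[0,0,0,0,0,1,0,0,0,0,0,1,0,0,0,0,0,1,0,0,0,0,0,1,0,0,0,0,0,1])

```text
time_s: 7.8
tool_pos: [0.4166, -0.1268, 0.3137]
tcp_rot: [[-0.226, 0.845, 0.486], [0.974, 0.196, 0.113], [0.0, 0.498, -0.867]]
force: [0.6, 0.3, -3.0]
finger_gap: 0.064
grip_force: 49.9
```

```bash
python3 -c "
from plan import *
t=r.sense(); print(t['joints'].round(3)); print(bay(t['tool_pos']),bay(t['tool_pos']+.1*t['tcp_rot'][:,2]))
"
```

```text
[ 0.313  0.051  0.154  2.21  -0.656  0.564  1.2  ]
[  2.2   2.9 162.3] [ 2.   2.5 62.3]
```

Call:
arm_command(targets=[0,0,0,0,0,1,0,0,0,0,0,1,0,0,0,0,0,1,0,0,0,0,0,1,0,0,0,0,0,1])

```text
time_s: 8.3
tool_pos: [0.4166, -0.1269, 0.3137]
tcp_rot: [[0.227, 0.844, 0.486], [0.941, -0.318, 0.113], [0.249, 0.432, -0.867]]
force: [-0.5, 0.3, -3.2]
finger_gap: 0.0638
grip_force: 49.9
```

Call:
arm_command(targets=[0,0,0,0,0,1,0,0,0,0,0,1,0,0,0,0,0,1,0,0,0,0,0,1,0,0,0,0,0,1])

```text
time_s: 8.8
tool_pos: [0.4166, -0.1268, 0.3137]
tcp_rot: [[0.619, 0.618, 0.486], [0.656, -0.746, 0.113], [0.432, 0.249, -0.867]]
force: [0.5, 0.0, -4.3]
finger_gap: 0.0639
grip_force: 49.9
```

Call:
arm_command(targets=[0,0,0,0,0,1,0,0,0,0,0,1,0,0,0,0,0,1,0,0,0,0,0,1,0,0,0,0,0,1])

```text
time_s: 9.3
tool_pos: [0.4166, -0.1268, 0.3137]
tcp_rot: [[0.845, 0.226, 0.486], [0.196, -0.974, 0.113], [0.499, -0.0, -0.867]]
force: [0.7, 0.8, -3.4]
finger_gap: 0.0643
grip_force: 49.9
```

Call:
arm_command(targets=[0,0,0,0,0,0,0,0,0,0,0,0,0,0,0,0,0,0])

```text
time_s: 9.6
tool_pos: [0.4168, -0.1264, 0.3133]
tcp_rot: [[0.843, 0.231, 0.485], [0.202, -0.973, 0.113], [0.498, 0.002, -0.867]]
force: [-0.4, 0.3, -2.2]
finger_gap: 0.064
grip_force: 49.9
```

```bash
cat >> plan.py <<'E'
Rbay2=Rtool(-Yb,-Zb); Rroc2=Rtool(-Yb,down)
def st():
    t=r.sense(); print('t',round(t['time_s'],2),'q',t['joints'].round(2),'tcp',bay(t['tool_pos']),'tip',bay(t['tool_pos']+.025*t['tcp_rot'][:,2]),'foot',bay(t['tool_pos']+.1*t['tcp_rot'][:,2]),'F',(t['force']@B).round(1),'gap',t['finger_gap'].round(4))
E
python3 -c "
from plan import *
st()
go(mouth+.130*Zb,Rbay2,1)
s=snap('wrist','w4'); C=cloud(s); hsv=cv2.cvtColor(s['color'],cv2.COLOR_BGR2HSV); H,S,V=[hsv[...,i].astype(int) for i in range(3)]
ok=(s['range_z']>0)&(np.linalg.norm(C-mouth,axis=-1)<.07)
k=ok&(H>=17)&(H<35)&(S>120)
P=(C[k]-mouth)@B*1000; print('lip',len(P),np.percentile(P,[1,10,50,90,99],axis=0).round(1).tolist())
k=(s['range_z']>0)&(np.linalg.norm(C-mouth-.12*Zb,axis=-1)<.11)&(C[...,2]>.2)&(((H>100)&(H<130)&(S>120)))
P=(C[k]-mouth)@B*1000; print('cas',len(P),np.percentile(P,[1,10,50,90,99],axis=0).round(1).tolist())
"
```

```text
Traceback (most recent call last):
  File "plan.py", line 19, in st
    t=r.sense(); print('t',round(t['time_s'],2),'q',t['joints'].round(2),'tcp',bay(t['tool_pos']),'tip',bay(t['tool_pos']+.025*t['tcp_rot'][:,2]),'foot',bay(t['tool_pos']+.1*t['tcp_rot'][:,2]),'F',(t['force']@B).round(1),'gap',t['finger_gap'].round(4))
                                                                                                                                                                                                                                   ^^^^^^^^^^^^^^^^^^^^^
AttributeError: 'float' object has no attribute 'round'
```

```bash
sed -i "s/t\['finger_gap'\].round(4)/round(t['finger_gap'],4)/" plan.py
python3 -c "
from plan import *
st()
go(mouth+.130*Zb,Rbay2,1)
s=snap('wrist','w4'); C=cloud(s); hsv=cv2.cvtColor(s['color'],cv2.COLOR_BGR2HSV); H,S,V=[hsv[...,i].astype(int) for i in range(3)]
ok=(s['range_z']>0)&(np.linalg.norm(C-mouth,axis=-1)<.07)
k=ok&(H>=17)&(H<35)&(S>120)
P=(C[k]-mouth)@B*1000; print('lip',len(P),np.percentile(P,[1,10,50,90,99],axis=0).round(1).tolist())
k=(s['range_z']>0)&(np.linalg.norm(C-mouth-.12*Zb,axis=-1)<.11)&(C[...,2]>.2)&(((H>100)&(H<130)&(S>120)))
P=(C[k]-mouth)@B*1000; print('cas',len(P),np.percentile(P,[1,10,50,90,99],axis=0).round(1).tolist())
"
```

```text
t 9.6 q [ 0.23  0.05  0.24  2.21 -0.67  0.57 -0.35] tcp [  2.3   3.3 161.7] tip [  2.2   3.2 136.7] foot [ 2.   3.  61.7] F [-1.3  0.4 -1.8] gap 0.064
t 9.6 pos [ 0.4168 -0.1264  0.3133] d_mm [ 14.3   0.  -28.6] turn deg [ 0.17  0.12 -0.04] F [-0.4  0.3 -2.2] gap 0.064
-0.055, 0.08, 0.793, 0.029, 0.021, -0.006
lip 3473 [[-18.7, -50.2, 0.3], [-0.8, -46.4, 3.1], [27.3, -8.8, 10.7], [37.2, 42.3, 13.1], [38.7, 47.3, 14.3]]
cas 4678 [[-10.2, -27.8, 99.4], [-3.4, -25.7, 140.7], [14.3, 7.3, 172.8], [17.7, 33.4, 173.7], [18.2, 35.4, 174.3]]
```

View pics/w4.png

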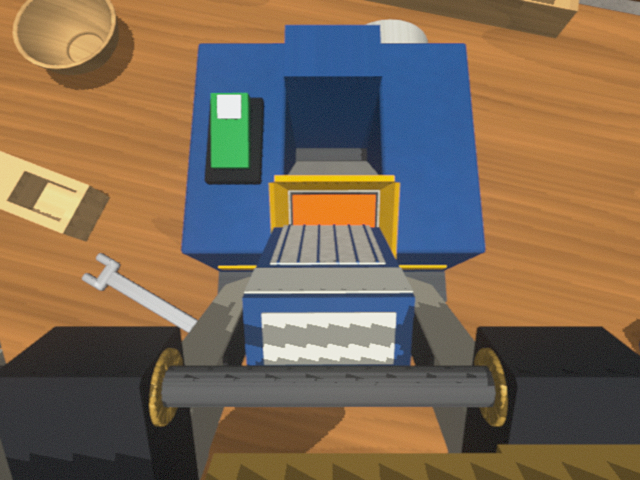

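The tool is now reversed and joint 7 is at -0.35. The wrist view shows the cassette (centre column about 329) slightly off the lips (column about 334), so I'll shift about 4 mm in y and descend in steps.

Call:
arm_command(targets=[-0.05,0.1,0.3,0,0,0,0,0,0.4,0,0,0,0,0,0.4,0,0,0,0,0,0.2,0,0,0,0,0,0,0,0,0])

```text
time_s: 10.15
tool_pos: [0.4412, -0.1246, 0.2659]
tcp_rot: [[0.845, 0.231, 0.483], [0.201, -0.973, 0.114], [0.496, 0.0, -0.868]]
force: [-0.2, -0.0, -4.2]
finger_gap: 0.0637
grip_force: 49.9
```

```bash
python3 -c "
from plan import *
st()"
```

```text
t 10.15 q [ 0.26  0.16  0.19  2.25 -0.88  0.46 -0.15] tcp [ -0.5  -0.6 108.6] tip [-0.6 -0.7 83.6] foot [-1.  -0.8  8.6] F [-2.3  0.  -3.5] gap 0.0637
```

Call:
arm_command(targets=[0,0,0.3,0,0,0,0,0,0.2,0,0,0,0,0,0.2,0,0,0,0,0,0,0,0,0])

```text
time_s: 10.55
tool_pos: [0.4547, -0.1227, 0.2428]
tcp_rot: [[0.844, 0.228, 0.485], [0.2, -0.974, 0.111], [0.498, 0.003, -0.867]]
force: [-2.6, -1.3, -1.4]
finger_gap: 0.0641
grip_force: 49.9
```

```bash
python3 -c "
from plan import *
st()"
```

```text
t 10.55 q [ 0.28  0.22  0.14  2.27 -1.    0.4  -0.03] tcp [-0.4 -2.  81.8] tip [-0.4 -2.1 56.8] foot [ -0.6  -2.5 -18.2] F [-3.1 -0.7  0.2] gap 0.0641
```

Call:
arm_command(targets=[0,-0.03,0.2,0,0,0,0,0,0.25,0,0,0,0,0,0.25,0,0,0,0,0,0.15,0,0,0,0,0,0,0,0,0])

```text
time_s: 11.05
tool_pos: [0.471, -0.1172, 0.2129]
tcp_rot: [[0.844, 0.229, 0.484], [0.2, -0.973, 0.112], [0.497, 0.002, -0.868]]
force: [-0.6, -0.9, -6.5]
finger_gap: 0.0639
grip_force: 49.9
```

```bash
python3 -c "
from plan import *
st()
s=snap('scene','s5'); w=snap('wrist','w5')
a=cv2.resize(w['color'],(400,300)); b=cv2.resize(s['color'][150:330,180:420],(400,300))
cv2.imwrite('pics/c5.png',np.hstack([a,b]))"
```

```text
t 11.05 q [ 0.33  0.3   0.05  2.28 -1.19  0.32  0.14] tcp [-0.5 -0.4 47.4] tip [-0.5 -0.5 22.4] foot [ -0.8  -0.8 -52.6] F [-3.9 -0.8 -5.2] gap 0.0639
```

View pics/c5.png

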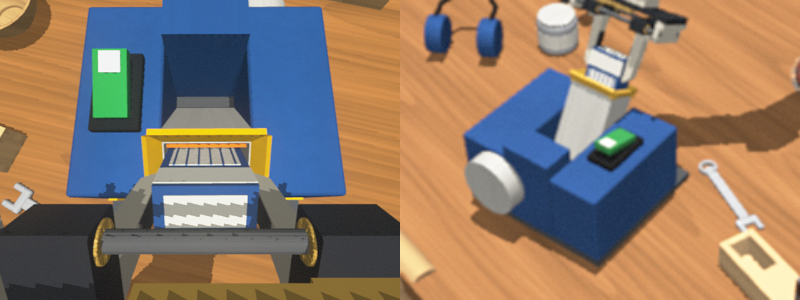

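The cassette has passed the flap: the foot is about 53 mm in and the walls guide it. I'll go 6 mm further and release.

Call:
arm_command(targets=[0,0,0.15,0,0,0,0,0,0,0,0,0])

```text
time_s: 11.35
tool_pos: [0.4738, -0.1162, 0.2079]
tcp_rot: [[0.844, 0.23, 0.485], [0.2, -0.973, 0.113], [0.497, 0.002, -0.867]]
force: [1.3, -0.7, -6.7]
finger_gap: 0.0639
grip_force: 49.9
```

Call:
arm_command(targets=[0,0,0,0,0,0,0,0,0,0,0,0,0,0,0,0,0,0,0,0,0,0,0,0], fingers=0.2)

```text
time_s: 11.75
tool_pos: [0.4745, -0.1158, 0.2087]
tcp_rot: [[0.843, 0.23, 0.486], [0.2, -0.973, 0.113], [0.499, 0.002, -0.866]]
force: [0.2, -0.0, -0.0]
finger_gap: 0.0744
grip_force: 0.0
```

```bash
python3 -c "
from plan import *
st()
w=snap('wrist','w6');C=cloud(w)
V=cv2.cvtColor(w['color'],cv2.COLOR_BGR2HSV)
D=(C-mouth)@B*1000
k=(w['range_z']>0)&(abs(D[...,0])<25)&(abs(D[...,1])<36)&(D[...,2]>-60)&(D[...,2]<80)
print(k.sum(),np.percentile(D[k],[5,25,50,75,95],axis=0).round(1).tolist())
"
```

```text
t 11.75 q [ 0.34  0.31  0.03  2.28 -1.23  0.31  0.17] tcp [ 0.7  0.1 41.8] tip [ 0.7 -0.  16.8] foot [  0.6  -0.2 -58.2] F [ 0.2 -0.1 -0.1] gap 0.0744
20654 [[-9.7, -28.7, -5.3], [1.3, -15.6, 22.2], [13.5, 0.7, 51.8], [14.9, 16.8, 53.1], [20.3, 29.9, 54.0]]
```

Call:
arm_command(targets=[0,0,-0.2,0,0,0,0,0,-0.4,0,0,0,0,0,-0.5,0,0,0,0,0,-0.4,0,0,0,0,0,-0.1,0,0,0])

```text
time_s: 12.3
tool_pos: [0.443, -0.1236, 0.265]
tcp_rot: [[0.843, 0.23, 0.487], [0.2, -0.973, 0.112], [0.5, 0.003, -0.866]]
force: [0.4, -0.1, 0.4]
finger_gap: 0.0745
grip_force: 0.0
```

Call:
arm_command(targets=[0,0,0,0,-0.4,0,0,0,0,0,-0.5,0,0,0,0,0,-0.4,0,0,0,0,0,0,0,0,0,0,0,0,0], fingers=1, newtons=20)

```text
time_s: 12.8
tool_pos: [0.4429, -0.1226, 0.2629]
tcp_rot: [[0.902, 0.231, 0.366], [0.214, -0.973, 0.086], [0.376, 0.001, -0.927]]
force: [0.3, 0.0, 0.5]
finger_gap: 0.0391
grip_force: 0.0
```

Call:
arm_command(targets=[0,0,0,0,0,0,0,0,0,0,0,0,0,0,0,0,0,0])

```text
time_s: 13.1
tool_pos: [0.4426, -0.1233, 0.2633]
tcp_rot: [[0.902, 0.229, 0.366], [0.213, -0.973, 0.085], [0.375, 0.001, -0.927]]
force: [-0.1, 0.5, 0.4]
finger_gap: 0.0148
grip_force: 0.0
```

```bash
python3 -c "
from plan import *
st()
s=snap('scene','s7'); w=snap('wrist','w7');C=cloud(w)
D=(C-mouth)@B*1000
k=(w['range_z']>0)&(abs(D[...,0])<25)&(abs(D[...,1])<36)&(D[...,2]>-60)&(D[...,2]<62)
print(k.sum(),np.percentile(D[k],[5,25,50,75,95],axis=0).round(1).tolist())
a=cv2.resize(w['color'],(400,300)); b=cv2.resize(s['color'][150:330,180:420],(400,300))
cv2.imwrite('pics/c7.png',np.hstack([a,b]))"
```

```text
t 13.1 q [ 0.11  0.19  0.3   2.17 -0.56  0.54 -0.5 ] tcp [ -0.4   0.3 105.5] tip [-3.9  0.2 80.8] foot [-14.3   0.    6.5] F [0.2 0.5 0.3] gap 0.0148
11814 [[-13.2, -29.0, -6.7], [-0.5, -15.9, 19.0], [13.0, 0.8, 51.8], [14.9, 17.1, 53.1], [20.5, 30.1, 54.0]]
```

View pics/c7.png

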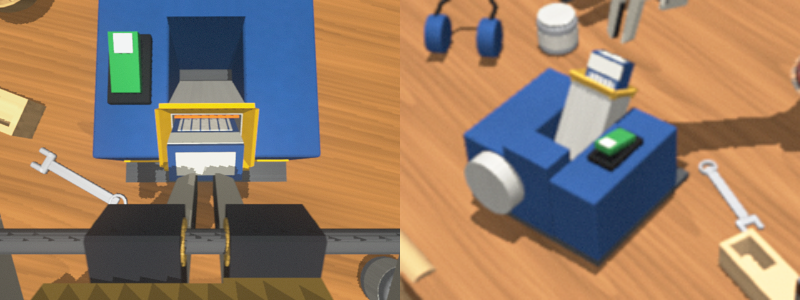

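The cassette stays in the mouth with its top about 53 mm above it, and the fingers are closing above it. Next I'll push along the chute axis, which in tool axes is x 0.14 per z 0.99.

Call:
arm_command(targets=[0.03,0,0.2,0,0,0,0.03,0,0.2,0,0,0,0.03,0,0.2,0,0,0,0.01,0,0.1,0,0,0])

```text
time_s: 13.6
tool_pos: [0.457, -0.1196, 0.2379]
tcp_rot: [[0.902, 0.23, 0.364], [0.214, -0.973, 0.086], [0.374, 0.001, -0.927]]
force: [-1.4, -0.2, 1.3]
finger_gap: 0.0006
grip_force: 0.9
```

```bash
python3 -c "
from plan import *
st()"
```

```text
t 13.6 q [ 0.13  0.25  0.26  2.18 -0.63  0.48 -0.44] tcp [-0.2  0.5 76.1] tip [-3.7  0.5 51.4] foot [-14.1   0.4 -22.9] F [-0.6  0.1  1.8] gap 0.0006
```

Call:
arm_command(targets=[0.03,0,0.2,0,0,0,0.03,0,0.2,0,0,0,0.03,0,0.2,0,0,0,0.03,0,0.2,0,0,0])

```text
time_s: 14.0
tool_pos: [0.4728, -0.116, 0.2103]
tcp_rot: [[0.902, 0.23, 0.365], [0.214, -0.973, 0.085], [0.375, 0.001, -0.927]]
force: [-1.6, 0.2, 0.8]
finger_gap: 0.0003
grip_force: 0.5
```

```bash
python3 -c "
from plan import *
st()"
```

```text
t 14.0 q [ 0.16  0.31  0.2   2.19 -0.72  0.41 -0.36] tcp [ 0.   0.3 44.1] tip [-3.4  0.2 19.3] foot [-13.8   0.1 -55. ] F [-0.9  0.6  1.4] gap 0.0003
```

Call:
arm_command(targets=[0.03,0,0.2,0,0,0,0.03,0,0.2,0,0,0,0.03,0,0.2,0,0,0,0.03,0,0.2,0,0,0])

```text
time_s: 14.4
tool_pos: [0.4887, -0.1129, 0.183]
tcp_rot: [[0.902, 0.229, 0.366], [0.213, -0.973, 0.085], [0.375, 0.002, -0.927]]
force: [-5.0, -1.2, 4.1]
finger_gap: 0.0006
grip_force: 3.5
```

```bash
python3 -c "
from plan import *
st()"
```

```text
t 14.4 q [ 0.2   0.38  0.13  2.19 -0.81  0.34 -0.29] tcp [ 0.4 -0.4 12.4] tip [ -3.1  -0.4 -12.4] foot [-13.5  -0.7 -86.7] F [-2.4  0.   6.2] gap 0.0006
```

Call:
arm_command(targets=[0.02,0,0.15,0,0,0,0.02,0,0.15,0,0,0,0.02,0,0.15,0,0,0])

```text
time_s: 14.7
tool_pos: [0.4976, -0.1105, 0.1671]
tcp_rot: [[0.902, 0.23, 0.366], [0.213, -0.973, 0.085], [0.375, 0.001, -0.927]]
force: [-3.4, -1.0, 4.8]
finger_gap: 0.0007
grip_force: 2.9
```

```bash
python3 -c "
from plan import *
st()"
```

```text
t 14.7 q [ 0.22  0.42  0.08  2.19 -0.85  0.29 -0.26] tcp [ 0.4 -0.1 -6. ] tip [ -3.1  -0.2 -30.7] foot [ -13.4   -0.4 -105. ] F [-0.7 -0.1  5.9] gap 0.0007
```

Axial drag is about 6 N with 17 mm still to go, so I'll use smaller steps from here.

Call:
arm_command(targets=[0.01,0,0.1,0,0,0,0.01,0,0.1,0,0,0,0.01,0,0.1,0,0,0])

```text
time_s: 15.0
tool_pos: [0.5033, -0.109, 0.1567]
tcp_rot: [[0.902, 0.23, 0.366], [0.214, -0.973, 0.085], [0.376, 0.001, -0.927]]
force: [-3.6, -0.5, 4.8]
finger_gap: 0.0007
grip_force: 2.8
```

```bash
python3 -c "
from plan import *
st()"
```

```text
t 15.0 q [ 0.24  0.44  0.04  2.19 -0.88  0.26 -0.23] tcp [  0.3  -0.  -18. ] tip [ -3.1  -0.1 -42.7] foot [ -13.5   -0.3 -117. ] F [-0.7  0.3  6. ] gap 0.0007
```

Call:
arm_command(targets=[0.005,0,0.05,0,0,0,0.005,0,0.05,0,0,0])

```text
time_s: 15.2
tool_pos: [0.505, -0.1086, 0.1532]
tcp_rot: [[0.902, 0.23, 0.366], [0.214, -0.973, 0.085], [0.376, 0.001, -0.927]]
force: [-3.4, -1.5, 5.3]
finger_gap: 0.0004
grip_force: 3.1
```

```bash
python3 -c "
from plan import *
st()"
```

```text
t 15.2 q [ 0.25  0.45  0.03  2.19 -0.89  0.25 -0.23] tcp [  0.   -0.  -21.9] tip [ -3.4  -0.1 -46.6] foot [ -13.8   -0.3 -120.9] F [-0.5 -0.7  6.4] gap 0.0004
```

Call:
arm_command(targets=[0.004,0,0.03,0,0,0,0.004,0,0.03,0,0,0])

```text
time_s: 15.4
tool_pos: [0.5059, -0.1088, 0.1517]
tcp_rot: [[0.902, 0.229, 0.366], [0.213, -0.973, 0.085], [0.376, 0.002, -0.927]]
force: [-11.8, -1.8, 17.7]
finger_gap: 0.0004
grip_force: 11.0
```

Call:
arm_command(targets=[0.004,0,0.03,0,0,0])

```text
time_s: 15.5
tool_pos: [0.5061, -0.1093, 0.1514]
tcp_rot: [[0.902, 0.228, 0.367], [0.213, -0.974, 0.084], [0.377, 0.003, -0.926]]
force: [-16.3, -2.1, 27.3]
finger_gap: 0.0005
grip_force: 16.6
```

```bash
python3 -c "
from plan import *
st()"
```

```text
t 15.5 q [ 0.26  0.45  0.02  2.19 -0.89  0.25 -0.22] tcp [  0.   -1.  -23.9] tip [ -3.4  -1.1 -48.6] foot [ -13.7   -1.4 -122.9] F [-0.5  1.8 31.8] gap 0.0005
```

That is the hard stop: 32 N at 48.6 mm depth, so the cassette is home. I'll withdraw along the chute.

Call:
arm_command(targets=[-0.03,0,-0.2,0,0,0,-0.05,0,-0.35,0,0,0,-0.06,0,-0.4,0,0,0,-0.07,0,-0.5,0,0,0,-0.07,0,-0.5,0,0,0])

```text
time_s: 16.0
tool_pos: [0.4683, -0.1168, 0.2188]
tcp_rot: [[0.902, 0.231, 0.366], [0.215, -0.973, 0.086], [0.376, 0.001, -0.927]]
force: [-0.5, -0.1, 0.6]
finger_gap: 0.0003
grip_force: 0.0
```

Call:
arm_command(targets=[-0.1,0,-0.7,0,0,0,-0.1,0,-0.7,0,0,0,-0.06,0,-0.4,0,0,0,0,0,0,0,0,0,0,0,0,0,0,0])

```text
time_s: 16.5
tool_pos: [0.4329, -0.125, 0.281]
tcp_rot: [[0.901, 0.231, 0.366], [0.215, -0.973, 0.086], [0.376, 0.001, -0.927]]
force: [0.8, -0.1, -0.0]
finger_gap: 0.0003
grip_force: 0.0
```

```bash
python3 -c "
from plan import *
st()
w=snap('wrist','w8');C=cloud(w); D=(C-mouth)@B*1000
hsv=cv2.cvtColor(w['color'],cv2.COLOR_BGR2HSV); H,S,V=[hsv[...,i].astype(int) for i in range(3)]
k=(w['range_z']>0)&(abs(D[...,0])<25)&(abs(D[...,1])<36)&(H>3)&(H<14)&(S>150)&(abs(D[...,2])<50)
print('flap',k.sum(),np.percentile(D[k],[5,50,95],axis=0).round(1).tolist())
ok=(w['range_z']>0)&(C[...,2]>.15)&(np.hypot(C[...,0]-.574,C[...,1])<.03)&(S<70)&(V>140)
print('white',ok.sum(),C[ok].mean(0))
Wp=np.array([.574,.0006,.173])
go(Wp+[0,0,.065],Rroc2,8)"
```

```text
t 16.5 q [ 0.08  0.15  0.34  2.16 -0.51  0.59 -0.54] tcp [-1.000e-01  9.000e-01  1.258e+02] tip [ -3.5   0.8 101. ] foot [-13.8   0.7  26.7] F [ 0.6 -0.3 -0.4] gap 0.0003
flap 334 [[-18.7, -35.9, -12.3], [8.6, -0.5, -2.0], [21.5, 31.7, -0.8]]
white 868 [ 0.57304394 -0.00106571  0.17320974]
t 16.6 pos [ 0.4327 -0.1249  0.2804] d_mm [141.3 125.5 -42.4] turn deg [  0.07 -22.02  -0.11] F [ 0.9 -0.2 -0. ] gap 0.0004
0.433, -0.279, 0.318, 0.001, -0.459, -0.002
0.448, -0.279, 0.297, 0.001, -0.459, -0.002
0.462, -0.279, 0.275, 0.001, -0.459, -0.002
0.474, -0.279, 0.252, 0.001, -0.459, -0.002
0.486, -0.279, 0.229, 0.001, -0.459, -0.002
0.496, -0.279, 0.206, 0.001, -0.459, -0.002
0.506, -0.279, 0.182, 0.001, -0.459, -0.002
0.514, -0.278, 0.157, 0.001, -0.459, -0.002
```

View pics/w8.png

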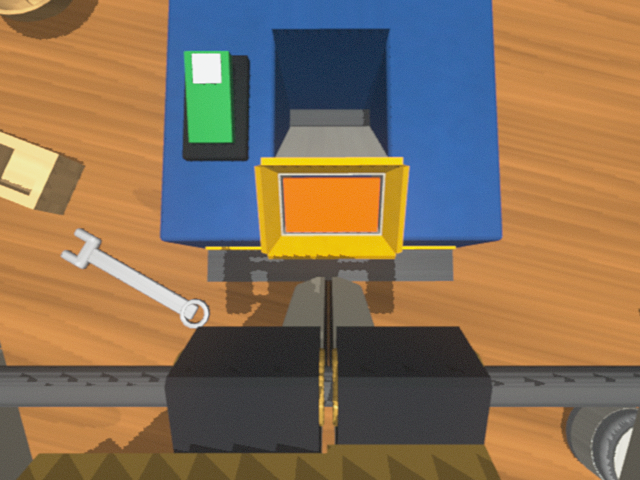

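The flap is shut again: orange fills the mouth at (330,205). The white mark is at (206,68), measured at (0.5735, -0.0003, 0.173). On to the rocker.

Call:
arm_command(targets=[0.43,-0.28,0.3,0,-0.46,0,0.45,-0.28,0.3,0,-0.46,0,0.46,-0.28,0.27,0,-0.46,0,0.47,-0.28,0.25,0,-0.46,0,0.49,-0.28,0.23,0,-0.46,0])

```text
time_s: 17.05
tool_pos: [0.5211, -0.0458, 0.2535]
tcp_rot: [[0.963, 0.231, 0.136], [0.229, -0.973, 0.032], [0.139, 0.001, -0.99]]
force: [0.1, -0.6, -0.5]
finger_gap: 0.001
grip_force: 0.0
```

Call:
arm_command(targets=[0.5,-0.28,0.2,0,-0.46,0,0.5,-0.28,0.18,0,-0.46,0,0.51,-0.28,0.16,0,-0.46,0,0,0,0,0,0,0,0,0,0,0,0,0])

```text
time_s: 17.55
tool_pos: [0.573, 0.0006, 0.2372]
tcp_rot: [[0.973, 0.232, -0.004], [0.232, -0.973, -0.002], [-0.004, 0.001, -1.0]]
force: [-0.4, -0.5, -0.3]
finger_gap: 0.0006
grip_force: 0.0
```

```bash
python3 -c "
from plan import *
st()
go([.574,.000,.198],Rroc2,4)"
```

```text
t 17.55 q [-0.29  0.52  0.39  1.67 -0.23  1.   -1.16] tcp [121.5  90.3   5.1] tip [108.9  90.2 -16.5] foot [ 71.1  90.2 -81.3] F [-0.6 -0.4  0. ] gap 0.0006
t 17.6 pos [0.573  0.0006 0.2372] d_mm [  1.   -0.6 -39.2] turn deg [ 0.04  0.23 -0.09] F [-0.4 -0.5 -0.3] gap 0.0006
0.006, 0.005, 0.245, 0.002, 0.009, -0.004
0.006, 0.005, 0.245, 0.002, 0.009, -0.004
0.005, 0.005, 0.245, 0.002, 0.009, -0.004
0.005, 0.005, 0.245, 0.002, 0.009, -0.004
```

Call:
arm_command(targets=[0.02,0.01,0.3,0,0,0,0,0,0.3,0,0,0,0,0,0.2,0,0,0,0,0,0.1,0,0,0])

```text
time_s: 17.95
tool_pos: [0.573, -0.0009, 0.2022]
tcp_rot: [[0.973, 0.229, -0.002], [0.229, -0.973, -0.001], [-0.003, 0.001, -1.0]]
force: [-0.1, 0.0, 0.8]
finger_gap: 0.0005
grip_force: 0.0
```

Call:
arm_command(targets=[0,0,0.08,0,0,0,0,0,0.08,0,0,0,0,0,0.08,0,0,0])

```text
time_s: 18.25
tool_pos: [0.5753, -0.0004, 0.1948]
tcp_rot: [[0.973, 0.23, 0.003], [0.23, -0.973, -0.001], [0.003, 0.002, -1.0]]
force: [1.9, 1.2, 1.9]
finger_gap: 0.0003
grip_force: 1.2
```

Call:
arm_command(targets=[0,0,0.06,0,0,0,0,0,0.06,0,0,0,0,0,0,0,0,0])

```text
time_s: 18.55
tool_pos: [0.5745, -0.0005, 0.1898]
tcp_rot: [[0.973, 0.23, 0.001], [0.23, -0.973, -0.001], [0.001, 0.001, -1.0]]
force: [-0.2, 0.3, 4.9]
finger_gap: 0.0005
grip_force: 2.4
```

Call:
arm_command(targets=[0,0,0.06,0,0,0,0,0,0.05,0,0,0])

```text
time_s: 18.75
tool_pos: [0.5746, -0.0006, 0.189]
tcp_rot: [[0.973, 0.23, 0.002], [0.23, -0.973, 0.0], [0.002, 0.0, -1.0]]
force: [-8.2, 1.6, 32.1]
finger_gap: 0.0007
grip_force: 14.6
```

The press has bottomed out at 32 N. I'll lift off and look.

Call:
arm_command(targets=[0,0,-0.2,0,0,0,0,0,-0.5,0,0,0,0,0,-0.8,0,0,0,-0.5,0,-0.8,0,0,0,-0.5,0,-0.4,0,0,0])

```text
time_s: 19.25
tool_pos: [0.5354, -0.0101, 0.2945]
tcp_rot: [[0.973, 0.23, 0.002], [0.23, -0.973, -0.002], [0.002, 0.002, -1.0]]
force: [0.0, -0.4, -0.1]
finger_gap: 0.0007
grip_force: 0.0
```

Call:
arm_command(targets=[-0.8,0,0,0,0,0,-0.8,0,0,0,0,0,-0.2,0,0,0,0,0,0,0,0,0,0,0])

```text
time_s: 19.65
tool_pos: [0.4641, -0.0264, 0.2927]
tcp_rot: [[0.973, 0.229, -0.001], [0.229, -0.973, -0.001], [-0.001, 0.001, -1.0]]
force: [0.4, 0.1, -0.1]
finger_gap: 0.0004
grip_force: 0.0
```

```bash
python3 -c "
from plan import *
st()
w=snap('wrist','w9'); t=snap('top','t9'); s=snap('scene','s9')
for f in('w4','w8','w9','s9'):
    q=load(f);C=cloud(q);hsv=cv2.cvtColor(q['color'],cv2.COLOR_BGR2HSV); H,S,V=[hsv[...,i].astype(int) for i in range(3)]
    k=(q['range_z']>0)&(C[...,2]>.15)&(C[...,2]<.19)&(np.hypot(C[...,0]-.555,C[...,1])<.06)&(H>45)&(H<85)&(S>100)
    P=C[k]
    if len(P)<20: print(f,len(P)); continue
    u=(P-[.555,0,0])@np.array([c,s_,0]); print(f,len(P),'z slope',np.polyfit(u,P[:,2],1).round(3),u.min().round(3),u.max().round(3))
a=cv2.resize(w['color'],(400,300)); b=cv2.resize(s['color'][150:330,180:420],(400,300)); cc=cv2.resize(t['color'][140:300,140:460],(400,300))
cv2.imwrite('pics/c9.png',np.hstack([cc,b]))"
```

```text
t 19.65 q [-0.32  0.29  0.44  1.87 -0.14  1.01 -1.16] tcp [ 52.   89.5 109.2] tip [39.5 89.4 87.6] foot [ 2.  89.4 22.7] F [ 0.3  0.  -0.3] gap 0.0004
w4 2363 z slope [0.245 0.167] -0.033 0.03
w8 3398 z slope [0.238 0.167] -0.033 0.039
w9 4200 z slope [-0.254  0.167] -0.033 0.034
s9 223 z slope [-0.251  0.165] -0.037 0.037
```

View pics/c9.png

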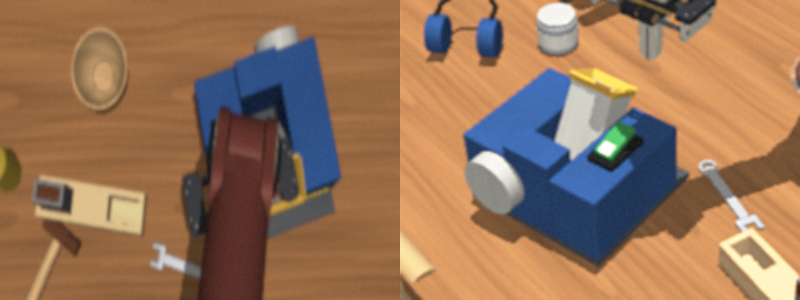

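The rocker's slope has flipped from +0.24 to -0.25, so the extractor is on. The flap is shut, the used cassette is still in place, and the arm is clear.

```bash
python3 -c "
from plant import r
print(r.close_job())"
```

```text
the job is handed in; nothing more can be done
None
```

The clean cassette is fully home (a hard stop at about 32 N, 48.6 mm below the mouth), the flap has shut behind it, the extractor is switched on, and the job was handed in at about 20 s with the arm touching nothing.

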